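Find a casting ring's hollow by touch and hold it hollow-up

TASK

Two steel casting rings lie on their sides; I need the right-hand one, the one with the small bottle standing close behind it. First take that bottle out of the way and stand it upright on the white mixing slab. Then, while the ring still lies on the worktop, feel its ends gently with the fingertips until they have touched inside its pouring hollow, pick it up, turn it so that the hollow faces straight up, and finish holding it still like that at least a hand's breadth (10 cm) clear of the worktop so I can inspect the sprue hole; leave the other ring and everything else where they are.

Things in the scene. Friction and masses are not known exactly. Their poses are not given: they have to be found in the camera images.
- ring_a: One of two alike casting rings lying on their sides: steel tube, 56 mm outside diameter, 60 mm long, full of white investment, about 0.4 kg. One end is flat, level with the tube; the other has a domed hollow (ring_a_hollow). Origin: on the ring's axis at half its length. The x axis runs along it; WHICH END (+x or -x) IS HOLLOW IS NOT TOLD and differs between ring_a and ring_b: feel or look.
- ring_b: The other casting ring, same size and axes as ring_a; its hollow is at the other end of its x axis than ring_a's. The ring wanted is whichever of the two lies to the right (smaller y), just in front (robot side) of the small bottle; the other lies about 0.2 m to its left. A ring slides when pushed along its axis with 2 to 4 N, and can roll sideways.
- ring_a_hollow: Inside surface of ring_a's hollow, fixed to ring_a: 48 mm wide at the mouth, about 40 mm wide 11 mm in, 19 mm deep, small dark sprue hole in its floor. Touching this surface (not the steel rim or the flat end) is feeling the hollow. Frame: the same as ring_a's, origin at the middle of the ring, so it does not tell the end. Brittle: keep pushes well under 30 N.
- ring_b_hollow: The same for ring_b; its frame is ring_b's.
- liquid_bottle: Small bottle with a screw cap, standing upright: body 30 mm in diameter up to 67 mm, cap 20 mm in diameter, 78 mm tall over all, about 0.05 kg. Origin at the centre of its underside, z up through the cap. It stands behind the wanted ring as the robot sees it, about 63 mm from the ring's axis.
- slab: White glass mixing slab lying flat and fixed on the worktop, 150 mm (its x) by 230 mm (its y) by 10 mm thick, to the right of the rings. Origin at the centre of its underside; its top is 10 mm above.
- jaw_model_1: Plaster jaw model, 50x63x24 mm, loose on the worktop left of the rings, origin at the centre of its underside. Bystander.
- powder_jar: Round white powder jar, 50 mm in diameter, 41 mm tall, loose behind the slab, origin at the centre of its underside. Bystander.
Things that resemble listed ones, but are neither listed nor needed, are in the scene too. What is shaped like the ring_a but green or red is not meant.

How it is judged:
On the way, in this order (a step that is already met when the one before it is completed fails the run):
1. the bottle stands upright on the mixing slab, let go (x of liquid_bottle in the frame of slab between -0.065 and 0.065 m and y of liquid_bottle in the frame of slab between -0.105 and 0.105 m and z of liquid_bottle in the frame of slab between 0.005 and 0.015 m and angle between liquid_bottle's own z axis and vertical below 0.12 rad and contact force between the fingers and liquid_bottle below 0.1 N and linear speed of liquid_bottle below 0.03 m/s), for 0.2 s.
2. the fingers have touched the inside of the wanted ring's hollow while the ring lies on the worktop (((contact force between the fingers and ring_a_hollow above 0.3 N and world y of ring_a below 0.105 m and height (world z) of ring_a below 0.04 m) or (contact force between the fingers and ring_b_hollow above 0.3 N and world y of ring_b below 0.105 m and height (world z) of ring_b below 0.04 m))), for 0.02 s.
At the end, for the whole second after the job is handed in: The right-hand ring is held still in the fingers, hollow up within 15 degrees, its middle over 0.13 m above the worktop; the other ring within 20 mm of where it lay; the bottle upright and let go on the slab, its axis at least 10 mm inside the slab's edges (all of step 1 and ((height (world z) of ring_a above 0.13 m and angle between ring_a's own x axis and vertical below 0.26 rad and contact force between the fingers and ring_a above 2 N and linear speed of ring_a below 0.03 m/s and angular speed of ring_a below 0.3 rad/s and world y of ring_b above 0.105 m and distance of ring_b from where it was at the start of the episode below 0.02 m) or (height (world z) of ring_b above 0.13 m and angle between ring_b's own x axis and vertical above 2.88 rad and contact force between the fingers and ring_b above 2 N and linear speed of ring_b below 0.03 m/s and angular speed of ring_b below 0.3 rad/s and world y of ring_a above 0.105 m and distance of ring_a from where it was at the start of the episode below 0.02 m))); the arm keeps its last pose, push and grip.
It fails at once if the bottle is tipped by more than 35 degrees (angle between liquid_bottle's own z axis and vertical above 0.61 rad).
It fails at once if the brittle hollow is pushed with more than 30 N (contact force between the fingers and ring_a_hollow above 30 N or contact force between the fingers and ring_b_hollow above 30 N).
It fails at once if the jaw model or the powder jar is shifted by more than 30 mm (distance of any of jaw_model_1, powder_jar from where it was at the start of the episode above 0.03 m).
It also fails if it takes over 67 s, if anything falls off the work surface, if the arm or the gripper's body presses on something with over 40 N, if the wrist force passes 120 N, or if a joint passes its speed limit or range.

ROBOT

A 6-joint arm with a two-finger parallel gripper is mounted at the origin on the work surface; the furniture and walls round the work are solid. World frame = base frame: x ahead of the robot, y to its left, z up, the work surface at z = 0. Lengths are in m, angles in rad, forces in N, time in s.
With the tool pointing down it reaches from about 0.3 to 0.95 m from the base axis. Payload 3.1 kg.
Tool frame: the origin (TCP) lies on the centre line of the jaws, within the pads' length; the fingertips stand 11 mm ahead of it and the grasp point (between the pads) lies 8 mm behind it; z points along the fingers, y is the line along which they close (so a half turn about z gives the same grasp; the last joint's range is limited). The gripper opens to 85 mm and grips with 20 to 120 N. Pads are 22 mm wide; open, the fingers measure 114 mm over their backs; the gripper's body (76 mm by 85 mm) begins 54 mm behind the grasp point. The pads swing forward as they close: fully open they stand 13 mm farther back than shut.
Start: joints at [-1.34, 0.308, 1.634, -0, 1.2, -0.07], TCP at [0.185, -0.597, 0.242] pointing down, gripper open.
Joint ranges: [-3.06, 3.06], [-0.79, 1.96], [0.05, 2.63], [-1.19, 4.34], [0.05, 2.64], [-2.94, 2.94]. Speed limits (rad/s): [2.79, 2.79, 3.14, 3.14, 3.14, 3.14].

INTERFACE

Orientations are given as a unit quaternion [w, x, y, z].
In Python, from cell import telemetry, grab_frame, camera_model, close_job, recognise gives the robot as it stands.
- The arm moves only by the shell command python3 -m inch 'ROWS' [OPENING] [FORCE]. ROWS is one flat JSON list of numbers that holds 1 to 12 rows one after another, with no inner brackets; each row has 6 numbers: dx, dy, dz in m, then a rotation vector rx, ry, rz in rad; each row shifts and turns the commanded pose from where the row before left it, along the tool's axes as they then stand; what a row does not reach is not made up. A row lasts 1/12 s, in which the tool goes at most 0.0417 m and 0.125 rad, less where a joint would pass 70% of its speed; a pose out of reach is approached as far as the arm can. OPENING is the opening from 0.0 (shut) to 1.0 (fully open), set as the command begins (- or left out keeps the last). The fingers move at their own pace and stop on an object; FORCE is the grip in N (left out, the last holds). Time passes only in rows, so rows that do not move let the fingers close. It prints the time, the measured TCP pose, the force, the opening and the grip force at its end. Input that does not fit is refused with a message, and nothing moves.
- telemetry.sense(): the state, without advancing time (a new reading comes with each control period).
- grab_frame(name): name is "scene" or "top" or "wrist"; returns (picture, depth): 480x640x3 uint8, red, green, blue; 480x640 float32, m along the optical axis (not along the pixel's ray), 0 where there is no reading.
- camera_model(name): a dict with "intrinsics" (3x3 intrinsics, pixels), "xyz" and "rotation" of the camera in the world; the wrist camera has in their place "tool_from_camera" (4x4, takes a point from camera to tool coordinates, whose origin is the TCP and whose axes are the flange's). Camera axes: x right, y down, z forward; pixel columns grow to the right and rows downward; lengths in m; the calibration is good to about 2 mm. A picture is of the moment at which its call begins: read the wrist's pose just before it. camera_model takes no time and is no camera call.
- close_job(): hands the job in; it is judged then, once.
Trained networks look in the newest picture that a camera, given by its name, has taken for a name from the list of things; names that differ only in an ending like _2 or _b are one class to them, and where a whole thing is asked for, a point or a joint stands for the part that bears it (a point fixed in the world has none). Each returns a list of dicts, best first, with "conf" (0 to 1); they miss things now and then, are a little off and sometimes report something else, mostly with a low value. They report only what shows in the picture. A call takes as long as a camera call. They do not tell look-alikes from the thing itself.
- recognise(camera, name): "box" ([centre column, centre row, width, height] in pixels, round what is visible of it).
The state is a dict: "clock": time; "joint_pos": joint angles; "joint_velocities": joint speeds; "joint_torque": joint torques, N m; "tool_pos": TCP position; "orientation": TCP orientation; "contact_force": force on the tool from outside, world axes, zero at the start; "moment": the same for the moment, N m; "finger_gap": opening from 0.0 (shut) to 1.0 (fully open); "gripper_force": force on a finger pad.
Only numpy, scipy, OpenCV 4.12 (cv2) and the standard library are available. Lean on these libraries where they do the work, as an engineer would, in place of code of your own. Each camera call takes 0.05 s, during which the arm holds its last target. There are 200 camera calls.

## Working session

There is one attempt and no reset: what is moved stays moved. The work goes in short steps, Python scripts to look and compute and a shell command to move; the robot and the scene stay as the last step left them, time stands still between calls to the robot, and variables do not carry over. Pictures are saved under pics/ and viewed, at most 10 in all, crops included, and the job is handed in when it is done.

```bash
mkdir -p pics; ls; cat > h.py <<'E'
import numpy as np,cv2
from cell import telemetry, grab_frame, camera_model, close_job, recognise
from scipy.spatial.transform import Rotation as R
def pose():
    s=telemetry.sense(); q=s['orientation']; return np.array(s['tool_pos']),R.from_quat([q[1],q[2],q[3],q[0]]).as_matrix(),s
def cam(n):
    m=camera_model(n);K=np.array(m['intrinsics'])
    if n=='wrist':
        p,r,_=pose();T=np.array(m['tool_from_camera']);return K,r@T[:3,:3],r@T[:3,3]+p
    q=np.array(m['rotation'])
    Rm=q if q.shape==(3,3) else R.from_quat([q[1],q[2],q[3],q[0]]).as_matrix()
    return K,Rm,np.array(m['xyz'])
def cloud(n,name=None):
    K,Rm,t=cam(n);im,d=grab_frame(n)
    if name: cv2.imwrite('pics/'+name,im[:,:,::-1])
    v,u=np.mgrid[:480,:640]
    P=np.stack([(u-K[0,2])/K[0,0]*d,(v-K[1,2])/K[1,1]*d,d],-1)@Rm.T+t
    P[d==0]=np.nan
    return im,d,P
E
python3 - <<'E'
from h import *
np.set_printoptions(precision=3,suppress=True)
for n in ['top','scene']:
    im,d,P=cloud(n,n+'0.png')
    for k in ['ring_a','liquid_bottle','slab','jaw_model_1','powder_jar','ring_a_hollow']:
        for r in recognise(n,k)[:4]:
            c,rr=map(int,r['box'][:2]);print(n,k,r['conf'].__round__(2),np.round(r['box']),P[min(rr,479),min(c,639)])
p,r,s=pose();print(p,r,s['clock'])
E
```

```text
pics
top ring_a 0.97 [294. 250.  29.  22.] [ 0.443 -0.004  0.057]
top ring_a 0.94 [471. 216.  24.  29.] [ 0.51  -0.461  0.051]
top ring_a 0.78 [330. 287.  23.  26.] [ 0.346 -0.09   0.053]
top ring_a 0.78 [370. 302.  28.  21.] [ 0.302 -0.184  0.058]
top liquid_bottle 0.41 [301. 228.  18.  17.] [ 0.501 -0.021  0.055]
top liquid_bottle 0.29 [217. 236.  32.  22.] [0.487 0.193 0.057]
top slab 0.71 [401. 246.  92.  61.] [ 0.449 -0.285  0.006]
top jaw_model_1 0.55 [154. 272.  29.  26.] [0.411 0.363 0.016]
scene ring_a 0.91 [237. 304.  42.  34.] [0.481 0.218 0.05 ]
scene ring_a 0.89 [361. 252.  33.  36.] [ 0.341 -0.062  0.056]
scene ring_a 0.73 [364. 171.  20.  20.] [ 0.508 -0.46   0.041]
scene ring_a 0.6 [404. 239.  33.  24.] [ 0.281 -0.177  0.043]
scene liquid_bottle 0.84 [287. 246.  14.  28.] [ 0.501 -0.011  0.047]
scene slab 0.76 [353. 215.  84.  53.] [ 0.454 -0.272  0.01 ]
scene jaw_model_1 0.63 [221. 379.  33.  31.] [0.416 0.371 0.016]
scene ring_a_hollow 0.64 [356. 262.  17.  18.] [ 0.356 -0.079  0.012]
scene ring_a_hollow 0.64 [286. 247.  18.  30.] [ 0.504 -0.012  0.046]
scene ring_a_hollow 0.47 [297. 266.  18.  22.] [0.466 0.004 0.015]
[ 0.185 -0.597  0.242] [[ 0.955  0.296  0.   ]
 [ 0.296 -0.955 -0.   ]
 [-0.     0.    -1.   ]] 0.7
```

```bash
python3 - <<'E'
import cv2,numpy as np
a=cv2.imread('pics/top0.png');b=cv2.imread('pics/scene0.png')
A=cv2.resize(a[190:340,130:500],None,fx=2.1,fy=2.1,interpolation=3)
B=cv2.resize(b[160:400,200:440],None,fx=1.15,fy=1.15,interpolation=3)
C=cv2.resize(b[215:335,205:345],None,fx=2.3,fy=2.3,interpolation=3)
h=np.zeros((600,800,3),np.uint8);h[:A.shape[0],:A.shape[1]]=A
h[320:320+B.shape[0],:B.shape[1]]=B;h[320:320+C.shape[0],300:300+C.shape[1]]=C
cv2.imwrite('pics/m0.png',h)
E
```

```text
(no output)
```

View pics/m0.png

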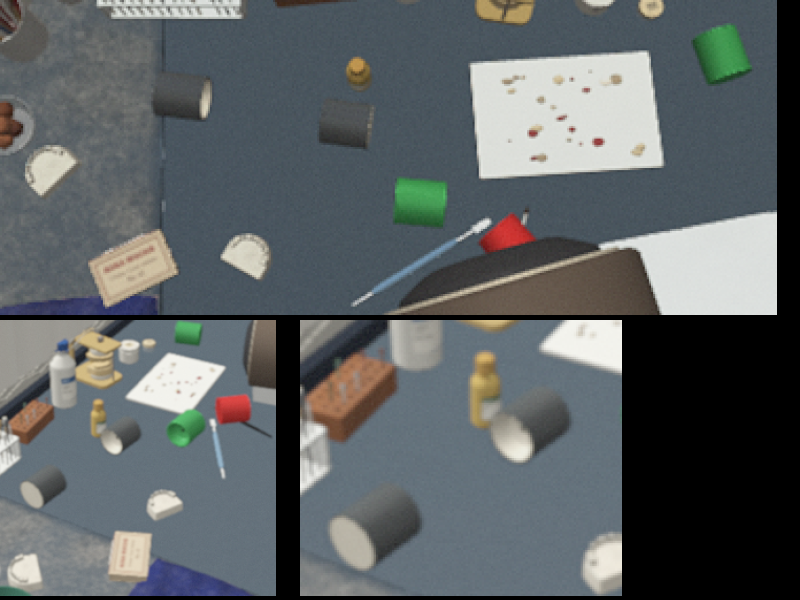

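The plain grey rings in the top picture are at (217,236), the left one, and (294,250), the right one. The green ones, (330,287) and (471,216), and the red one, (370,302), are decoys. The wanted ring is (294,250): it has the amber bottle at (301,228) just behind it, and the 2.1–2.3x crop confirms this. Next I'll measure it with the clouds.

```bash
cat >> h.py <<'E'
np.set_printoptions(precision=4,suppress=True)
def fitring(P,c,rad=.05,zmin=.035):
    Q=P.reshape(-1,3);Q=Q[np.isfinite(Q).all(1)]
    Q=Q[(np.hypot(*(Q[:,:2]-c).T)<rad)&(Q[:,2]>zmin)&(Q[:,2]<.075)]
    (cx,cy),(w,h),a=cv2.minAreaRect((Q[:,:2]*1000).astype(np.float32))
    return len(Q),np.array([cx,cy])/1000,(w,h),a,np.percentile(Q[:,2],[50,98])
E
python3 - <<'E'
from h import *
for n in ['top','scene']:
    im,d,P=cloud(n)
    for c in [(.443,-.004),(.483,.2)]: print(n,fitring(P,np.array(c),.042))
    Q=P.reshape(-1,3);Q=Q[np.isfinite(Q).all(1)]
    q=Q[(np.hypot(Q[:,0]-.503,Q[:,1]+.014)<.025)&(Q[:,2]>.066)];print('cap',len(q),q.mean(0) if len(q) else 0, q.max(0)if len(q) else 0)
print(camera_model('wrist'))
E
```

```text
top (478, array([ 0.4493, -0.003 ]), (60.38209533691406, 52.917625427246094), 78.32854461669922, array([0.0515, 0.0575]))
top (455, array([0.4945, 0.2002]), (61.0796012878418, 53.89960861206055), 79.93696594238281, array([0.0516, 0.0579]))
cap 52 [ 0.5099 -0.0209  0.0761] [ 0.5194 -0.0124  0.0807]
scene (437, array([ 0.4486, -0.0031]), (65.10833740234375, 54.17132568359375), 80.64716339111328, array([0.0513, 0.0581]))
scene (645, array([0.4897, 0.1993]), (64.4665298461914, 49.55589294433594), 79.23930358886719, array([0.051 , 0.0581]))
cap 64 [ 0.509  -0.0194  0.0753] [ 0.5191 -0.01    0.082 ]
{'intrinsics': array([[430.6199,   0.    , 322.2451],
       [  0.    , 430.6199, 242.0371],
       [  0.    ,   0.    ,   1.    ]]), 'tool_from_camera': array([[ 0.0007, -0.9569, -0.2905,  0.074 ],
       [ 1.    ,  0.0006,  0.0002,  0.0004],
       [ 0.    , -0.2905,  0.9569, -0.1309],
       [ 0.    ,  0.    ,  0.    ,  1.    ]])}
```

```bash
python3 -m inch '[0.03,-0.029,0,0,0,0.12,0.03,-0.029,0,0,0,0.12,0.03,-0.029,0,0,0,0.06,0,-0.0415,0,0,0,0,0,-0.0415,0,0,0,0,0,-0.0415,0,0,0,0,0,-0.0415,0,0,0,0,0,-0.0415,0,0,0,0,0,-0.0415,0,0,0,0,0,-0.0415,0,0,0,0,0,-0.0415,0,0,0,0]' 1 30
```

```text
clock: 1.72
tool_pos: [0.2568, -0.1621, 0.2423]
orientation: [0.0, 1.0, -0.0, 0.001]
contact_force: [0.9, 0.7, 1.3]
finger_gap: 0.996
gripper_force: 0.0
```

```bash
python3 -m inch '[0.029,-0.029,0,0,0,0.12,0.029,-0.029,0,0,0,0.07,0.033,-0.0165,0,0,0,0,0.033,-0.0165,0,0,0,0,0.033,-0.0165,0,0,0,0,0.033,-0.0165,0,0,0,0,0,0,0,0,0,0]'; python3 - <<'E'
from h import *
im,d,P=cloud('wrist','w1.png')
print(pose()[0],pose()[1])
print(fitring(P,np.array([.449,-.003]),.042))
Q=P.reshape(-1,3);Q=Q[np.isfinite(Q).all(1)]
q=Q[(np.hypot(Q[:,0]-.509,Q[:,1]+.02)<.025)&(Q[:,2]>.066)];print('cap',len(q),(q.max(0)+q.min(0))/2)
q=Q[(np.hypot(Q[:,0]-.45,Q[:,1])<.3)];print('table z',np.percentile(q[:,2],30))
im,d,P=cloud('scene');Q=P.reshape(-1,3);Q=Q[np.isfinite(Q).all(1)]
for c in [(.449,-.003),(.493,.2)]:
    c=np.array([*c,.028]);a=np.array([.19,.98,0]);a/=np.linalg.norm(a);v=Q-c;s=v@a
    r=np.linalg.norm(v-s[:,None]*a,axis=1);print([ (lo,np.round(np.median(s[(r>lo)&(r<lo+.005)&(s>0)])*1000,1)) for lo in (0,.005,.01,.015,.02,.025)])
E
```

```text
clock: 2.3
tool_pos: [0.4551, -0.0715, 0.2427]
orientation: [-0.0, 0.997, -0.075, 0.003]
contact_force: [-0.2, 0.6, 0.7]
finger_gap: 1.0
gripper_force: 0.0
[ 0.4518 -0.0721  0.2423] [[ 0.9888 -0.1495  0.0006]
 [-0.1495 -0.9888  0.0001]
 [ 0.0005 -0.0002 -1.    ]]
(5050, array([ 0.4525, -0.0055]), (60.641136169433594, 52.9626579284668), 79.17413330078125, array([0.0519, 0.056 ]))
cap 708 [ 0.5131 -0.0231  0.0727]
table z -0.0005618340408097555
[(0, np.float64(235.2)), (0.005, np.float64(493.8)), (0.01, np.float64(510.0)), (0.015, np.float64(503.1)), (0.02, np.float64(232.7)), (0.025, np.float64(365.1))]
[(0, np.float64(29.3)), (0.005, np.float64(28.3)), (0.01, np.float64(293.8)), (0.015, np.float64(305.9)), (0.02, np.float64(287.0)), (0.025, np.float64(221.4))]
```

View pics/w1.png

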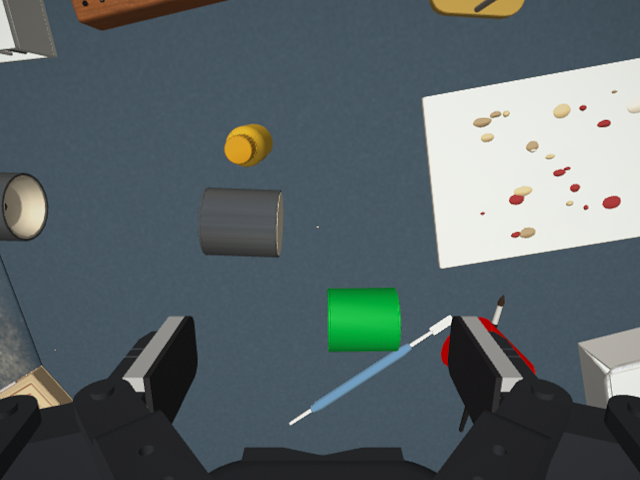

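The wrist view shows the left ring's hollow on its -y side (25,205). The right ring (242,222) has a flat -y end, so its hollow should face +y. The bottle is at (247,143). I'll go over the bottle.

```bash
python3 -m inch '[0.0265,-0.0288,0,0,0,0.038,0.0265,-0.0288,0,0,0,0,0,0,0.035,0,0,0,0,0,0.035,0,0,0,0,0,0.03,0,0,0,0,0,0,0,0,0,0,0,0,0,0,0]'; python3 - <<'E'
from h import *
p,r,s=pose();print(p,r)
im,d,P=cloud('scene');Q=P.reshape(-1,3);Q=Q[np.isfinite(Q).all(1)]
for c in [(.4525,-.0055),(.493,.2)]:
    c=np.array([*c,.028]);a=np.array([.187,.982,0]);v=Q-c;s=v@a
    r=np.linalg.norm(v-s[:,None]*a,axis=1);print([ (lo,np.round(np.median(s[(r>lo)&(r<lo+.005)&(s>0)&(s<.04)])*1000,1)) for lo in (0,.005,.01,.015,.02)])
im,d,P=cloud('wrist');Q=P.reshape(-1,3);Q=Q[np.isfinite(Q).all(1)]
q=Q[(np.hypot(Q[:,0]-.513,Q[:,1]+.023)<.025)&(Q[:,2]>.069)];print('cap',len(q),(q.max(0)+q.min(0))/2,q.mean(0))
print(fitring(P,np.array([.4525,-.0055]),.042))
q=Q[(np.hypot(Q[:,0]-.513,Q[:,1]+.023)<.025)&(Q[:,2]>.02)];print('bottle',len(q),(q.max(0)+q.min(0))/2)
E
```

```text
clock: 2.98
tool_pos: [0.5086, -0.0258, 0.1411]
orientation: [-0.0, 0.995, -0.096, -0.003]
contact_force: [0.2, -0.0, 0.2]
finger_gap: 0.998
gripper_force: 0.0
[ 0.5086 -0.0258  0.1411] [[ 0.9816 -0.191  -0.005 ]
 [-0.191  -0.9816  0.0005]
 [-0.005   0.0005 -1.    ]]
[(0, np.float64(10.3)), (0.005, np.float64(9.9)), (0.01, np.float64(12.5)), (0.015, np.float64(17.8)), (0.02, np.float64(26.6))]
[(0, np.float64(27.5)), (0.005, np.float64(27.8)), (0.01, np.float64(27.9)), (0.015, np.float64(28.1)), (0.02, np.float64(27.1))]
cap 7475 [ 0.5185 -0.0271  0.1444] [ 0.5211 -0.0261  0.1866]
(8058, array([ 0.4549, -0.0057]), (60.58251953125, 49.50908660888672), 79.54608917236328, array([0.0522, 0.0559]))
bottle 9255 [ 0.518  -0.0271  0.1199]
```

The scene depth confirms it: the right ring's +y end is about 19 mm deep at the centre, and the left ring's +y end is flat. I'll descend and grip the bottle.

```bash
python3 -m inch '[0.004,-0.004,0.03,0,0,0,0,0,0.03,0,0,0,0,0,0.03,0,0,0,0,0,0.011,0,0,0,0,0,0,0,0,0,0,0,0,0,0,0]' && python3 -m inch '[0,0,0,0,0,0,0,0,0,0,0,0,0,0,0,0,0,0,0,0,0,0,0,0,0,0,0,0,0,0,0,0,0,0,0,0,0,0,0,0,0,0,0,0,0,0,0,0]' 0 25
```

```text
clock: 3.58
tool_pos: [0.5173, -0.0226, 0.0429]
orientation: [0.0, 0.995, -0.096, 0.001]
contact_force: [0.7, -0.1, 1.1]
finger_gap: 0.996
gripper_force: 0.0
clock: 4.25
tool_pos: [0.5168, -0.0224, 0.0423]
orientation: [0.0, 0.995, -0.095, 0.001]
contact_force: [0.3, -0.6, 5.1]
finger_gap: 0.337
gripper_force: 24.7
```

```bash
python3 -m inch '[0,0,-0.02,0,0,0,0,0,-0.03,0,0,0,-0.001,0.025,0,0,0,0,-0.001,0.038,0,0,0,0,-0.001,0.038,0,0,0,0,-0.001,0.038,0,0,0,0,-0.001,0.038,0,0,0,0,-0.001,0.035,0,0,0,0,-0.001,0.03,0,0,0,0,0,0.02,0,0,0,0,0,0,0,0,0,0,0,0,0,0,0,0]'; python3 - <<'E'
from h import *
p,r,s=pose();print(p,s['finger_gap'])
im,d,P=cloud('top','t2.png')
m=(im.min(2)>170)&(np.abs(P[...,2]-.008)<.012)&(np.abs(P[...,0]-.45)<.15)&(np.abs(P[...,1]+.285)<.16)
q=P[m];print(len(q),cv2.minAreaRect((q[:,:2]*1000).astype(np.float32)),np.median(q[:,2]))
E
```

```text
clock: 5.25
tool_pos: [0.4588, -0.2788, 0.091]
orientation: [-0.0, 0.995, -0.097, -0.0]
contact_force: [-0.8, 0.2, -1.3]
finger_gap: 0.336
gripper_force: 25.1
[ 0.4588 -0.2788  0.091 ] 0.3358012680722326
690 ((429.6865539550781, -278.5296936035156), (289.415283203125, 141.50189208984375), 62.59706115722656) 0.007350437833676393
```

```bash
python3 -m inch '[0,0,0.02,0,0,0,0,0,0.012,0,0,0,0,0,0.004,0,0,0,0,0,0,0,0,0,0,0,0,0,0,0,0,0,0,0,0,0]'; python3 -m inch '[0,0,0.0015,0,0,0,0,0,0,0,0,0,0,0,0,0,0,0]'
```

```text
clock: 5.8
tool_pos: [0.4598, -0.2779, 0.0557]
orientation: [0.0, 0.995, -0.095, 0.0]
contact_force: [0.9, -0.2, -0.6]
finger_gap: 0.332
gripper_force: 25.1
clock: 6.05
tool_pos: [0.4596, -0.2783, 0.0543]
orientation: [0.0, 0.995, -0.095, 0.0]
contact_force: [-0.6, 1.5, 0.1]
finger_gap: 0.332
gripper_force: 25.1
```

```bash
python3 -m inch '[0,0,0.0015,0,0,0,0,0,0,0,0,0,0,0,0,0,0,0]'; python3 -m inch '[0,0,0,0,0,0,0,0,0,0,0,0,0,0,0,0,0,0,0,0,0,0,0,0,0,0,0,0,0,0,0,0,0,0,0,0,0,0,0,0,0,0]' 1; python3 -m inch '[0,0,-0.04,0,0,0,0,0,-0.04,0,0,0,0,0,-0.04,0,0,0,0,0,-0.03,0,0,0,0,0,0,0,0,0]'; python3 - <<'E'
from h import *
p,r,s=pose()
im,d,P=cloud('wrist','w3.png')
m=(P[...,2]>.06)&(P[...,2]<.1)&(np.abs(P[...,0]-.46)<.04)&(np.abs(P[...,1]+.28)<.04);q=P[m];print('bottle',len(q),(q.max(0)+q.min(0))/2,q.max(0))
im,d,P=cloud('top')
print(fitring(P,np.array([.4525,-.0055]),.042))
E
```

```text
clock: 6.3
tool_pos: [0.4592, -0.2782, 0.0523]
orientation: [-0.0, 0.995, -0.096, -0.0]
contact_force: [0.2, -0.3, -1.3]
finger_gap: 0.333
gripper_force: 25.1
clock: 6.88
tool_pos: [0.4593, -0.2781, 0.0524]
orientation: [0.0, 0.995, -0.095, 0.0]
contact_force: [-0.4, 0.3, 0.2]
finger_gap: 0.998
gripper_force: 0.0
clock: 7.3
tool_pos: [0.4637, -0.2813, 0.2104]
orientation: [0.004, 0.995, -0.095, 0.006]
contact_force: [0.8, -1.0, 0.1]
finger_gap: 1.0
gripper_force: 0.0
bottle 1354 [ 0.4573 -0.2787  0.0738] [ 0.4699 -0.2651  0.0877]
(477, array([ 0.4495, -0.0033]), (60.27656555175781, 53.5460319519043), 78.18441009521484, array([0.0514, 0.057 ]))
```

View pics/w3.png

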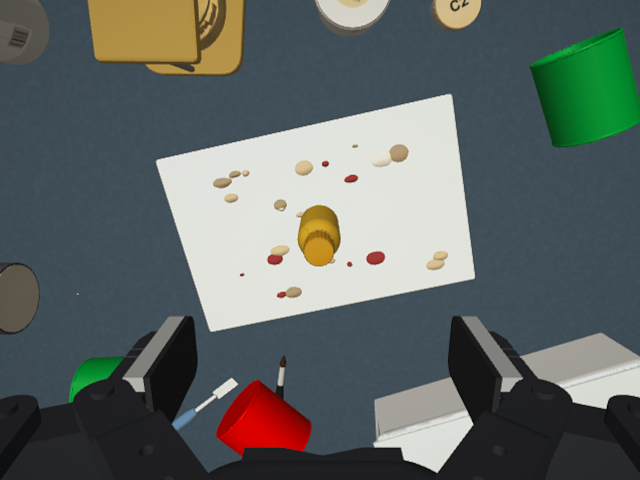

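The bottle (319,235) stands upright in the middle of the slab. Next I'll go to the hollow's (+y) side and yaw so that tool x lies along the ring axis.

```bash
python3 -m inch '[-0.0063,-0.0356,0,0,0,0,-0.0063,-0.0356,0,0,0,0,-0.0063,-0.0356,0,0,0,0,-0.0063,-0.0356,0,0,0,0,-0.0063,-0.0356,0,0,0,0,-0.0063,-0.0356,0,0,0,0,-0.0063,-0.0356,0,0,0,0,-0.0063,-0.0356,0,0,0,0,-0.0063,-0.0356,0,0,0,0,-0.0063,-0.0356,0,0,0,0]' 0; python3 -m inch '[0,0,0,0,0,-0.12,0,0,0,0,0,-0.12,0,0,0,0,0,-0.12,0,0,0,0,0,-0.12,0,0,0,0,0,-0.12,0,0,0,0,0,-0.12,0,0,0,0,0,-0.12,0,0,0,0,0,-0.12,0,0,0,0,0,-0.12,0,0,0,0,0,-0.12,0,0,0,0,0,-0.12,0,0,0,0,0,-0.12]'; python3 -m inch '[0,0,0,0,0,-0.12,0,0,0,0,-0.12,0,0,0,0,0,-0.12,0,0,0,0,0,-0.12,0,0,0,0,0,-0.12,0,0,0,0,0,-0.12,0,0,0,0,0,-0.1,0,0,0,0,0,0,0,0,0,0,0,0,0]'; python3 - <<'E'
from h import *
p,r,s=pose();print(p,r,s['joint_pos'])
E
```

```text
clock: 8.23
tool_pos: [0.463, 0.0849, 0.2001]
orientation: [0.0, 0.995, -0.096, -0.002]
contact_force: [1.7, -0.2, 0.5]
finger_gap: 0.001
gripper_force: 0.0
clock: 9.23
tool_pos: [0.4632, 0.0832, 0.1999]
orientation: [-0.001, 0.81, 0.587, -0.002]
contact_force: [-0.1, -0.7, 0.1]
finger_gap: 0.004
gripper_force: 0.0
clock: 9.98
tool_pos: [0.4635, 0.0835, 0.1995]
orientation: [0.216, 0.726, 0.595, -0.268]
contact_force: [0.5, 0.1, 0.1]
finger_gap: -0.004
gripper_force: 0.0
[0.4635 0.0835 0.1995] [[ 0.148   0.98   -0.1327]
 [ 0.749  -0.1987 -0.6321]
 [-0.6458 -0.0058 -0.7635]] [ 0.427   0.3493  1.837  -0.5524  1.4419  0.8365]
```

```bash
python3 - <<'E'
from h import *
im,d,P=cloud('wrist','w4.png')
print(fitring(P,np.array([.4515,-.005]),.042))
Q=P.reshape(-1,3);Q=Q[np.isfinite(Q).all(1)]
Q=Q[(np.hypot(Q[:,0]-.4515,Q[:,1]+.005)<.045)&(Q[:,2]>.004)&(Q[:,2]<.07)]
from scipy.optimize import least_squares
x0=np.array([.4515,-.005,.028,np.arctan2(.982,.187),0])
def f(x,full=False):
    a=np.array([np.cos(x[3])*np.cos(x[4]),np.sin(x[3])*np.cos(x[4]),np.sin(x[4])]);v=Q-[x[0],x[1],x[2]];s=v@a
    rr=np.linalg.norm(v-s[:,None]*a,axis=1)
    if full:return s,rr
    return rr[m]-.028
m=slice(None);s,rr=f(x0,1);m=(np.abs(rr-.028)<.006)&(np.abs(s)<.024)
o=least_squares(f,x0,loss='soft_l1',f_scale=.002,x_scale=[.01]*5);s,rr=f(o.x,1);k=np.abs(rr-.026)<.004
print(m.sum(),o.x,np.degrees(o.x[3]),np.abs(f(o.x)).mean(),np.percentile(s[k],[.5,99.5]))
E
```

```text
(4417, array([ 0.4529, -0.0045]), (61.04969024658203, 53.7115364074707), 79.04386138916016, array([0.0522, 0.0559]))
3553 [0.4702 0.1025 0.0291 1.4087 0.0143] 80.71177359903763 0.0007956032897774219 [-0.1378 -0.078 ]
```

View pics/w4.png

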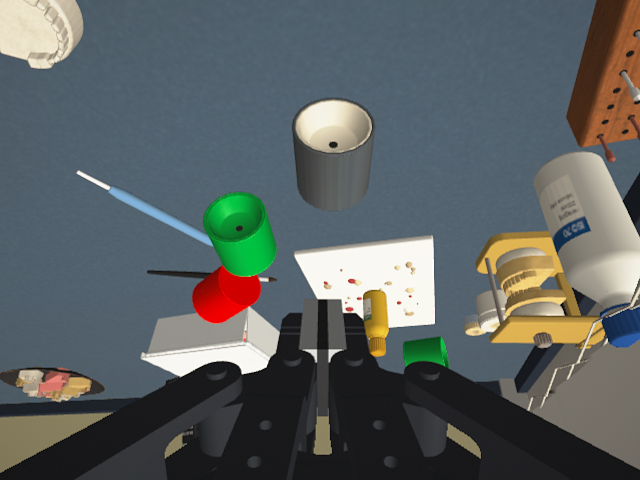

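The hollow is plainly visible at (333,128), facing the tool, with the sprue hole in it. I'll bring the closed tips to 20 mm in front of its mouth.

```bash
python3 -m inch '[0.0193,0.0013,0.0299,0,0,0,0.0193,0.0013,0.0299,0,0,0,0.0193,0.0013,0.0299,0,0,0,0.0193,0.0013,0.0299,0,0,0,0.0193,0.0013,0.0299,0,0,0,0,0,0,0,0,0,0,0,0,0,0,0,0,0,0,0,0,0]'; python3 - <<'E'
from h import *
p,r,s=pose();print(p,r,s['contact_force'])
c=p+.011*r[:,2]-.011*r[:,0];a=np.array([.179,.984,0]);v=c-[.4528,-.0043,.028]
print('corner along,across,z',v@a,v@[.984,-.179,0],c[2]);print('unit -a in tool',-a@r)
E
```

```text
clock: 10.7
tool_pos: [0.4681, 0.0597, 0.0278]
orientation: [0.217, 0.729, 0.593, -0.265]
contact_force: [0.6, -0.4, -0.3]
finger_gap: 0.001
gripper_force: 0.0
[0.4681 0.0597 0.0278] [[ 0.1557  0.9795 -0.1281]
 [ 0.7495 -0.2016 -0.6305]
 [-0.6434  0.0021 -0.7655]] [ 0.643  -0.4401 -0.3084]
corner along,across,z 0.05022577351087206 0.0032362196374440284 0.026418442874272183
unit -a in tool [-0.7654  0.0231  0.6434]
```

```bash
python3 -m inch '[0.0026,-0.003,0.0031,0,0,0,-0.0077,0,0.0064,0,0,0,-0.0077,0,0.0064,0,0,0,-0.0057,0,0.0048,0,0,0,0,0,0,0,0,0,0,0,0,0,0,0]'; python3 -m inch '[-0.0015,0,0.0013,0,0,0,-0.0015,0,0.0013,0,0,0,0,0,0,0,0,0]'
```

```text
clock: 11.2
tool_pos: [0.4583, 0.033, 0.0223]
orientation: [0.217, 0.728, 0.593, -0.266]
contact_force: [-0.4, 0.4, 0.5]
finger_gap: -0.002
gripper_force: 0.0
clock: 11.45
tool_pos: [0.4576, 0.0296, 0.0218]
orientation: [0.217, 0.728, 0.594, -0.266]
contact_force: [-1.5, 0.6, -0.6]
finger_gap: 0.002
gripper_force: 0.0
```

```bash
cat > c.py <<'E'
from h import *
p,r,s=pose();print(p,s['contact_force'])
c=p+.011*r[:,2]-.011*r[:,0];a=np.array([.179,.984,0]);v=c-[.4528,-.0043,.028]
print('corner depth,across,z',.03-v@a,v@[.984,-.179,0],c[2])
E
python3 c.py
```

```text
[0.4576 0.0296 0.0218] [-1.4608  0.6268 -0.5899]
corner depth,across,z 0.011245471427068058 -0.0016523552314172728 0.020497634132848396
```

```bash
python3 -m inch '[-0.0015,0,0.0013,0,0,0,0,0,0,0,0,0]'; python3 c.py; python3 -m inch '[-0.0015,0,0.0013,0,0,0,0,0,0,0,0,0]'; python3 c.py
```

```text
clock: 11.62
tool_pos: [0.4572, 0.0277, 0.0217]
orientation: [0.217, 0.728, 0.594, -0.266]
contact_force: [-0.2, -0.0, 0.2]
finger_gap: -0.004
gripper_force: 0.0
[0.4572 0.0277 0.0217] [-0.2187 -0.0461  0.1612]
corner depth,across,z 0.013233829513157859 -0.0017820383421559818 0.020380286019322933
clock: 11.78
tool_pos: [0.4567, 0.0257, 0.0217]
orientation: [0.217, 0.728, 0.594, -0.266]
contact_force: [0.3, 0.1, -0.1]
finger_gap: -0.001
gripper_force: 0.0
[0.4567 0.0257 0.0217] [ 0.2692  0.0574 -0.1242]
corner depth,across,z 0.015279159811520957 -0.0018295505289489854 0.020403329915080995
```

```bash
for i in 1; do python3 -m inch '[-0.0012,0,0.001,0,0,0,0,0,0,0,0,0]'; python3 c.py; python3 -m inch '[-0.0012,0,0.001,0,0,0,0,0,0,0,0,0]'; python3 c.py; done
```

```text
clock: 11.95
tool_pos: [0.4565, 0.0242, 0.0218]
orientation: [0.217, 0.728, 0.594, -0.266]
contact_force: [-0.2, -0.7, -0.0]
finger_gap: 0.003
gripper_force: 0.0
[0.4565 0.0242 0.0218] [-0.1826 -0.6708 -0.0059]
corner depth,across,z 0.016827239945138843 -0.0018150702901804385 0.020462216770196696
clock: 12.12
tool_pos: [0.4562, 0.0226, 0.0218]
orientation: [0.217, 0.728, 0.594, -0.266]
contact_force: [0.8, -0.9, -0.9]
finger_gap: -0.007
gripper_force: 0.0
[0.4562 0.0226 0.0218] [ 0.7925 -0.9208 -0.9381]
corner depth,across,z 0.01839317386552953 -0.0018538016238077893 0.020489376610764005
```

```bash
for i in 1; do python3 -m inch '[-0.0012,0,0.001,0,0,0,0,0,0,0,0,0]'; python3 c.py; python3 -m inch '[-0.0012,0,0.001,0,0,0,0,0,0,0,0,0]'; python3 c.py; python3 -m inch '[0,0,0,0,0,0]';  python3 -m inch '[0,0,0,0,0,0]'; done
```

```text
clock: 12.28
tool_pos: [0.4559, 0.0211, 0.0218]
orientation: [0.217, 0.728, 0.594, -0.266]
contact_force: [-0.3, 0.7, 0.2]
finger_gap: -0.0
gripper_force: 0.0
[0.4559 0.0211 0.0218] [-0.2954  0.6885  0.2012]
corner depth,across,z 0.01998448861106657 -0.0018696887334548413 0.02051403328696559
clock: 12.45
tool_pos: [0.4558, 0.0199, 0.0218]
orientation: [0.217, 0.728, 0.594, -0.265]
contact_force: [0.3, 1.1, 0.2]
finger_gap: -0.0
gripper_force: 0.2
[0.4558 0.0199 0.0218] [0.3383 1.1154 0.2327]
corner depth,across,z 0.02117949976448516 -0.0016711874070983147 0.020506085179943286
clock: 12.53
tool_pos: [0.4558, 0.0199, 0.0219]
orientation: [0.217, 0.728, 0.594, -0.265]
contact_force: [0.7, -0.1, -0.2]
finger_gap: -0.002
gripper_force: 0.3
clock: 12.62
tool_pos: [0.4558, 0.0199, 0.0218]
orientation: [0.217, 0.728, 0.594, -0.266]
contact_force: [0.5, 0.2, 0.3]
finger_gap: 0.005
gripper_force: 0.3
```

```bash
for i in 1; do python3 -m inch '[-0.0012,0,0.001,0,0,0,0,0,0,0,0,0]'; python3 c.py; python3 -m inch '[-0.0012,0,0.001,0,0,0,0,0,0,0,0,0]'; python3 c.py; python3 - <<'E'
from h import *
im,d,P=cloud('wrist','w5.png')
im,d,P=cloud('top')
print(fitring(P,np.array([.4495,-.0033]),.042,.045))
E
done
```

```text
clock: 12.78
tool_pos: [0.456, 0.0187, 0.0219]
orientation: [0.217, 0.728, 0.594, -0.265]
contact_force: [0.4, 3.0, 0.1]
finger_gap: -0.001
gripper_force: 1.4
[0.456  0.0187 0.0219] [0.4138 3.0171 0.0996]
corner depth,across,z 0.02227531092470636 -0.0013574024262641795 0.020514960424620497
clock: 12.95
tool_pos: [0.4554, 0.0169, 0.0219]
orientation: [0.217, 0.728, 0.594, -0.265]
contact_force: [0.3, 3.3, 0.6]
finger_gap: -0.001
gripper_force: 1.7
[0.4554 0.0169 0.0219] [0.3228 3.333  0.6355]
corner depth,across,z 0.02416950207696922 -0.0016056638670357234 0.020542372418410386
(447, array([0.4498, 0.0009]), (74.10287475585938, 45.650306701660156), 79.52449798583984, array([0.0527, 0.0604]))
```

View pics/w5.png

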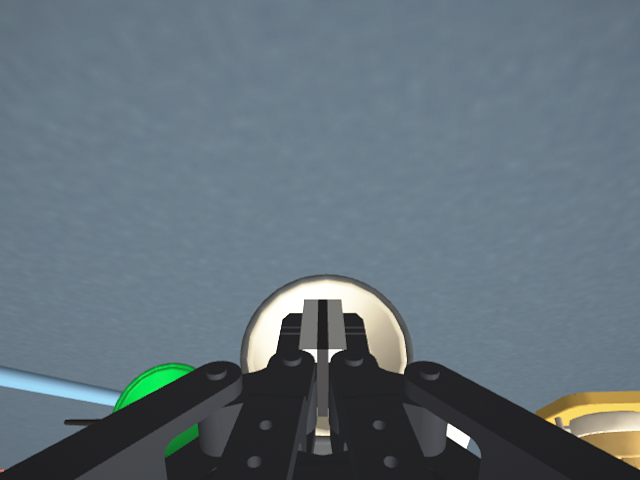

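The fingertips are inside the hollow (323,310), with about 3 N of contact. The steep tilt leaves little room at the rim, so I'll repeat the touch at a flatter angle to be sure it's the hollow surface.

```bash
python3 -m inch '[0.0115,0,-0.0097,0,0,0,0.0115,0,-0.0097,0,0,0,0,0,0,0,-0.11,0,0,0,0,0,-0.11,0,0,0,0,0,0,0,0,0,0,0,0,0]'; cat >> c.py <<'E'
lo=c+.022*r[:,0];print('low corner z',lo[2],'1mm -a in tool',-a@r,'up in tool',r[2])
E
python3 c.py;python3 - <<'E'
from h import *
im,d,P=cloud('wrist')
print(fitring(P,np.array([.4525,-.006]),.042,.04))
E
```

```text
clock: 13.55
tool_pos: [0.4604, 0.0473, 0.0203]
orientation: [0.28, 0.693, 0.568, -0.345]
contact_force: [-0.1, -0.9, 0.5]
finger_gap: -0.002
gripper_force: 0.0
[0.4604 0.0473 0.0203] [-0.0973 -0.9203  0.473 ]
corner depth,across,z -0.00676189810665799 -0.002113067170061953 0.022415719096125355
low corner z 0.004903458577073954 1mm -a in tool [-0.6053  0.0199  0.7959] up in tool [-0.796  -0.0029 -0.6053]
(387, array([0.4551, 0.0155]), (16.40020751953125, 5.529643535614014), 79.79629516601562, array([0.051 , 0.0552]))
```

```bash
python3 -m inch '[-0.0044,0.002,-0.0033,0,0,0,-0.007,0,0.0092,0,0,0,-0.007,0,0.0092,0,0,0,0,0,0,0,0,0,0,0,0,0,0,0]'; python3 c.py|head -2; python3 -m inch '[-0.0009,0,0.0012,0,0,0,-0.0009,0,0.0012,0,0,0,0,0,0,0,0,0]';python3 c.py|head -2; python3 -m inch '[-0.0009,0,0.0012,0,0,0,0,0,0,0,0,0]';python3 c.py|head -2
```

```text
clock: 14.02
tool_pos: [0.4577, 0.0216, 0.028]
orientation: [0.28, 0.695, 0.566, -0.344]
contact_force: [-0.4, 0.8, -0.8]
finger_gap: 0.004
gripper_force: 0.0
[0.4577 0.0216 0.028 ] [-0.3584  0.7884 -0.843 ]
corner depth,across,z 0.019005944327975505 -0.00020696404346204236 0.030073713283725902
clock: 14.27
tool_pos: [0.4578, 0.0199, 0.0274]
orientation: [0.281, 0.694, 0.566, -0.344]
contact_force: [-0.1, 0.9, 0.2]
finger_gap: -0.0
gripper_force: 0.0
[0.4578 0.0199 0.0274] [-0.0951  0.8887  0.1964]
corner depth,across,z 0.020673144206202542 0.00020841729227782458 0.02949455927681382
clock: 14.43
tool_pos: [0.4574, 0.0186, 0.0272]
orientation: [0.281, 0.694, 0.567, -0.344]
contact_force: [-0.8, 0.2, -0.3]
finger_gap: -0.005
gripper_force: 0.0
[0.4574 0.0186 0.0272] [-0.8179  0.156  -0.3241]
corner depth,across,z 0.0220131788379676 8.278627847800569e-05 0.0293262326687985
```

```bash
python3 -m inch '[-0.0009,0,0.0012,0,0,0,0,0,0,0,0,0]'; python3 c.py|sed -n 2p; python3 -m inch '[-0.0009,0,0.0012,0,0,0,0,0,0,0,0,0]';python3 c.py|sed -n 2p; python3 -m inch '[-0.0009,0,0.0012,0,0,0,0,0,0,0,0,0]';python3 c.py|sed -n 2p
```

```text
clock: 14.6
tool_pos: [0.4571, 0.0171, 0.0272]
orientation: [0.281, 0.694, 0.567, -0.344]
contact_force: [-0.5, 0.7, 0.0]
finger_gap: -0.001
gripper_force: 0.0
corner depth,across,z 0.02354891331351549 1.9272695572181966e-05 0.029325908095299204
clock: 14.77
tool_pos: [0.4573, 0.0161, 0.0272]
orientation: [0.281, 0.694, 0.567, -0.343]
contact_force: [0.4, 1.2, -0.0]
finger_gap: -0.001
gripper_force: 0.8
corner depth,across,z 0.024534168835413893 0.00040699237403480704 0.02929878816733049
clock: 14.93
tool_pos: [0.457, 0.0147, 0.0273]
orientation: [0.281, 0.695, 0.567, -0.343]
contact_force: [0.7, 2.9, 0.7]
finger_gap: -0.009
gripper_force: 1.7
corner depth,across,z 0.026000625106310467 0.0004489958636637618 0.029361118380874546
```

The second touch lands at the same depth of about 20 mm at a different angle, so it is the hollow's floor, at 1–3 N. I'll back out, rise, straighten and open.

```bash
python3 -m inch '[0.0136,0,-0.018,0,0,0,0.0136,0,-0.018,0,0,0,-0.024,0,-0.018,0,0,0,-0.024,0,-0.018,0,0,0,-0.024,0,-0.018,0,0,0,-0.024,0,-0.018,0,0,0,-0.024,0,-0.018,0,0,0,-0.024,0,-0.018,0,0,0,0,0,0,0,0,0]'; python3 -m inch '[0,0,0,0,0.115,0,0,0,0,0,0.115,0,0,0,0,0,0.115,0,0,0,0,0,0.115,0,0,0,0,0,0.115,0,0,0,0,0,0.115,0,0,0,0,0,0.115,0,0,0,0,0,0.115,0,0,0,0,0,0,0,0,0,0,0,0,0]' 1; python3 - <<'E'
from h import *
p,r,s=pose();print(p,r)
im,d,P=cloud('wrist','w6.png');print(fitring(P,np.array([.4515,-.009]),.043))
im,d,P=cloud('top');print(fitring(P,np.array([.4495,-.007]),.043))
E
```

```text
clock: 15.68
tool_pos: [0.4679, 0.0576, 0.2131]
orientation: [0.283, 0.696, 0.565, -0.341]
contact_force: [0.5, -0.5, 0.8]
finger_gap: 0.002
gripper_force: 0.0
clock: 16.52
tool_pos: [0.4643, 0.0555, 0.2069]
orientation: [-0.0, 0.776, 0.631, -0.001]
contact_force: [-0.0, 0.6, 0.1]
finger_gap: 1.0
gripper_force: 0.0
[0.4643 0.0555 0.2069] [[ 0.2048  0.9788 -0.002 ]
 [ 0.9788 -0.2048 -0.0016]
 [-0.002  -0.0017 -1.    ]]
(5224, array([ 0.4512, -0.0096]), (60.632530212402344, 53.755096435546875), 78.33184051513672, array([0.0521, 0.0559]))
(481, array([ 0.4474, -0.0074]), (61.07309341430664, 53.320133209228516), 79.44921875, array([0.0515, 0.0579]))
```

```bash
python3 -m inch '[-0.0332,0.0003,0,0,0,0,-0.0332,0.0003,0,0,0,0,0,0,0.03,0,0,0,0,0,0.03,0,0,0,0,0,0.03,0,0,0,0,0,0.03,0,0,0,0,0,0,0,0,0,0,0,0,0,0,0]'; python3 - <<'E'
from h import *
p,r,s=pose();v=np.array([.4512,-.0096])-p[:2];print(p,'tool dx,dy',v@r[:2,0],v@r[:2,1],'dz',p[2]-.018,s['contact_force'])
E
```

```text
clock: 17.28
tool_pos: [0.4507, -0.0067, 0.0856]
orientation: [-0.002, 0.774, 0.633, -0.002]
contact_force: [0.4, -0.8, -0.2]
finger_gap: 1.001
gripper_force: 0.0
[ 0.4507 -0.0067  0.0856] tool dx,dy -0.0027618330799494373 0.0010786486753283624 dz 0.06760448777346703 [ 0.4335 -0.7971 -0.1754]
```

```bash
python3 -m inch '[-0.0027,0.001,0.02,0,0,0,0,0,0.02,0,0,0,0,0,0.02,0,0,0,0,0,0.0075,0,0,0,0,0,0,0,0,0,0,0,0,0,0,0]'; python3 -m inch '[0,0,0,0,0,0,0,0,0,0,0,0,0,0,0,0,0,0,0,0,0,0,0,0,0,0,0,0,0,0,0,0,0,0,0,0]' 0 80
```

```text
clock: 17.78
tool_pos: [0.4544, -0.0106, 0.0212]
orientation: [0.001, 0.775, 0.633, 0.001]
contact_force: [-0.2, 0.3, 0.2]
finger_gap: 1.002
gripper_force: 0.0
clock: 18.28
tool_pos: [0.4536, -0.0107, 0.0216]
orientation: [0.0, 0.775, 0.632, 0.0]
contact_force: [-2.7, 1.1, 9.3]
finger_gap: 0.632
gripper_force: 82.3
```

```bash
python3 -m inch '[0,0,-0.01,0,0,0,0,0,-0.03,0,0,0,0,0,-0.04,0,0,0,0,0,-0.04,0,0,0,0,0,-0.04,0,0,0,0,0,-0.04,0,0,0,0,0,-0.04,0,0,0,0,0,-0.03,0,0,0,0,0,-0.01,0,0,0,0,0,0,0,0,0]' - 80; python3 -m inch '[0,0,0,0,0,0.06,0,0,0,0,0,0.12,0,0,0,0,0,0.12,0,0,0,0,0,0.12,0,0,0,0,0,0.12,0,0,0,0,0,0.12,0,0,0,0,0,0.12,0,0,0,0,0,0.12,0,0,0,0,0,0.12,0,0,0,0,0,0.12,0,0,0,0,0,0.12,0,0,0,0,0,0.1]'; python3 -c "
from h import *
p,r,s=pose();print(p,r,s['joint_pos'])"
```

```text
clock: 19.12
tool_pos: [0.4546, -0.011, 0.303]
orientation: [0.003, 0.775, 0.632, 0.002]
contact_force: [0.2, -0.0, -5.1]
finger_gap: 0.633
gripper_force: 87.3
clock: 20.12
tool_pos: [0.4506, -0.0106, 0.2956]
orientation: [-0.0, 1.0, 0.002, -0.004]
contact_force: [0.4, -0.1, -4.8]
finger_gap: 0.632
gripper_force: 86.8
[ 0.4506 -0.0106  0.2956] [[ 1.      0.003  -0.0076]
 [ 0.003  -1.      0.0009]
 [-0.0076 -0.0009 -1.    ]] [-0.1201 -0.0839  1.9591 -0.      1.2741  1.4477]
```

```bash
python3 -m inch '[0.03,0,0,0,0,0,0.04,0,0,0,0.06,0,0,0,0,0,0.11,0,0,0,0,0,0.11,0,0,0,0,0,0.11,0,0,0,0,0,0.11,0,0,0,0,0,0.11,0,0,0,0,0,0.11,0,0,0,0,0,0,0]'; python3 -m inch '[0,0,0,0,0.11,0,0,0,0,0,0.11,0,0,0,0,0,0.11,0,0,0,0,0,0.11,0,0,0,0,0,0.11,0,0,0,0,0,0.11,0,0,0,0,0,0.11,0,0,0,0,0,0.08,0,0,0,0,0,0,0,0,0,0,0,0,0]'; python3 -c "
from h import *
p,r,s=pose();print(p,r,s['joint_pos'])"
```

```text
clock: 20.87
tool_pos: [0.513, -0.0085, 0.2863]
orientation: [-0.004, 0.94, 0.004, 0.342]
contact_force: [-4.0, 0.9, -8.7]
finger_gap: 0.633
gripper_force: 87.0
clock: 21.7
tool_pos: [0.5248, 0.0155, 0.2955]
orientation: [-0.041, 0.864, 0.023, 0.501]
contact_force: [-0.7, 0.4, -4.9]
finger_gap: 0.63
gripper_force: 87.2
[0.5248 0.0155 0.2955] [[ 0.4972  0.0805  0.8639]
 [-0.0012 -0.9956  0.0935]
 [ 0.8677 -0.0475 -0.4949]] [-0.2182 -0.3428  2.4985  1.7201  0.2853 -0.2665]
```

```bash
python3 -m inch '[0.02,0,0.002,0,0,0,0.035,0,0.0044,0,0,0,0.035,0,0.0044,0,0,0,0.035,0,0.0044,0,0,0,0.035,0,0.0044,0,0,0,0.035,0,0.0044,0,0,0,0.035,0,0.0044,0,0,0,0,0,0,0,0,0,0,0,0,0,0,0]'; python3 -c "
from h import *
p,r,s=pose();print(p,r,s['joint_pos'])"
```

```text
clock: 22.45
tool_pos: [0.6302, 0.0294, 0.4229]
orientation: [-0.054, 0.884, 0.034, 0.464]
contact_force: [-69.5, 2.3, -19.8]
finger_gap: 0.63
gripper_force: 134.6
[0.6302 0.0294 0.4229] [[ 0.5678  0.1095  0.8158]
 [ 0.0091 -0.9919  0.1268]
 [ 0.8231 -0.0646 -0.5642]] [-0.1393 -0.2428  2.1053  0.6515  0.4048  0.8688]
```

```bash
python3 -m inch '[-0.017,-0.0033,-0.0245,0,0,0,-0.017,-0.0033,-0.0245,0,0,0,-0.017,-0.0033,-0.0245,0,0,0,0,0,0,0,0,0,0,0,0,0,0,0]'; python3 - <<'E'
from h import *
p,r,s=pose();print(p,r,s['joint_pos'])
im,d,P=cloud('scene','s7.png');a=im
im,d,P=cloud('wrist')
cv2.imwrite('pics/m7.png',np.hstack([cv2.resize(a,(400,300)),cv2.resize(im,(400,300))])[:,:,::-1])
E
```

```text
clock: 22.87
tool_pos: [0.5615, 0.0215, 0.4603]
orientation: [-0.041, 0.864, 0.024, 0.502]
contact_force: [0.9, -0.3, -4.1]
finger_gap: 0.634
gripper_force: 126.2
[0.5615 0.0215 0.4603] [[ 0.4958  0.0836  0.8644]
 [ 0.0007 -0.9954  0.0959]
 [ 0.8685 -0.047  -0.4935]] [-0.1736 -0.4674  2.2239  0.635   0.4235  0.8902]
```

View pics/m7.png

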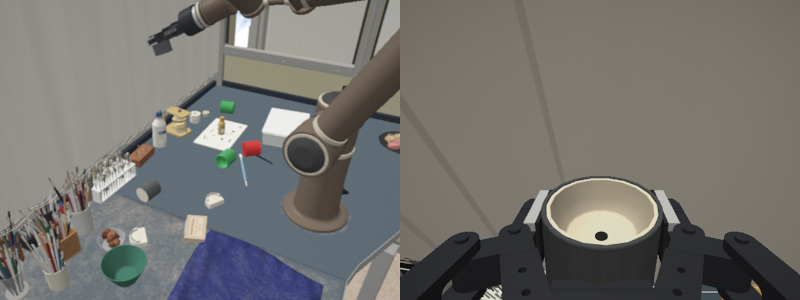

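The tool hit the back wall at x≈0.7. The ring is still held, with its hollow visible at (600,210). I'll back away and turn the tool sideways, pointing towards +y, where the wrist is not singular.

```bash
python3 - <<'E'
from h import *
p,r,s=pose()
print('move',(np.array([.45,-.03,.40])-p)@r)
for yaw in (60,75,90):
    y=np.radians(yaw);z=np.array([np.cos(y),np.sin(y),0]);x=np.array([0,0,1.]);T=np.stack([x,np.cross(z,x),z],1)
    v=R.from_matrix(r.T@T).as_rotvec();print(yaw,v,np.linalg.norm(v))
# ring axis from wrist cloud: cylinder points in tool frame
im,d,P=cloud('wrist');Q=((P-p)@r).reshape(-1,3);Q=Q[np.isfinite(Q).all(1)]
q=Q[(np.abs(Q[:,1])<.03)&(np.abs(Q[:,2]+.008)<.034)&(Q[:,0]>.024)&(Q[:,0]<.045)]
u,w,vt=np.linalg.svd(q-q.mean(0));print(len(q),q.mean(0),q.min(0),q.max(0),vt[2],w/len(q)**.5)
E
```

```text
move [-0.1097  0.0444 -0.0725]
60 [ 0.9297  0.4507 -0.2894] 1.072956635862687
75 [ 1.185   0.4189 -0.354 ] 1.3057077564003476
90 [ 1.4398  0.3802 -0.4178] 1.5466236129282003<stdin>:10: RuntimeWarning: Mean of empty slice.
  ret = um.true_divide(
Traceback (most recent call last):
ValueError: zero-size array to reduction operation minimum which has no identity
```

```bash
python3 -m inch '[-0.0275,0.0111,-0.018,0,0,0,-0.0275,0.0111,-0.018,0,0,0,-0.0275,0.0111,-0.018,0,0,0,-0.0275,0.0111,-0.018,0,0,0,0,0,0,0,0,0]'; python3 -m inch '[0,0,0,0.1077,0.0381,-0.0322,0,0,0,0.1077,0.0381,-0.0322,0,0,0,0.1077,0.0381,-0.0322,0,0,0,0.1077,0.0381,-0.0322,0,0,0,0.1077,0.0381,-0.0322,0,0,0,0.1077,0.0381,-0.0322,0,0,0,0,0,0]'; python3 -c "
from h import *
p,r,s=pose();print(p,r,s['joint_pos'])"
```

```text
clock: 23.43
tool_pos: [0.4461, -0.0335, 0.3915]
orientation: [-0.039, 0.866, 0.02, 0.499]
contact_force: [-0.5, 0.6, -7.9]
finger_gap: 0.63
gripper_force: 126.3
clock: 24.02
tool_pos: [0.4524, -0.0347, 0.3904]
orientation: [-0.255, 0.757, 0.236, 0.553]
contact_force: [0.9, -0.2, -6.1]
finger_gap: 0.628
gripper_force: 126.4
[ 0.4524 -0.0347  0.3904] [[ 0.2767  0.6388  0.7179]
 [ 0.0749 -0.7591  0.6466]
 [ 0.958  -0.1252 -0.2579]] [-0.9186 -0.1998  2.3464  1.3081  1.4959 -0.4466]
```

```bash
python3 -m inch '[0,0,0,0.1077,0.0381,-0.0322,0,0,0,0.1077,0.0381,-0.0322,0,0,0,0.1077,0.0381,-0.0322,0,0,0,0.1077,0.0381,-0.0322,0,0,0,0.1077,0.0381,-0.0322,0,0,0,0,0,0,0,0,0,0,0,0]'; python3 - <<'E'
from h import *
p,r,s=pose();print(p,r,s['joint_pos'])
im,d,P=cloud('wrist','w8.png')
Q=(P-p)@r
# rim/steel profile: columns through ring, points in tool frame
m=(np.abs(Q[...,1])<.032)&(np.abs(Q[...,2]+.008)<.04)&(np.abs(Q[...,0])<.06)
q=Q[m];print(len(q),q.min(0),q.max(0))
top=q[q[:,0]>np.percentile(q[:,0],75)];u,w,vt=np.linalg.svd(top-top.mean(0),full_matrices=False);print(len(top),vt[2],w/len(top)**.5,'world n',r@vt[2])
E
```

```text
clock: 24.6
tool_pos: [0.4512, -0.0292, 0.394]
orientation: [-0.42, 0.585, 0.413, 0.557]
contact_force: [-0.4, -0.0, -4.6]
finger_gap: 0.627
gripper_force: 126.4
[ 0.4512 -0.0292  0.394 ] [[ 0.0364  0.9516  0.3052]
 [ 0.0158 -0.3059  0.9519]
 [ 0.9992 -0.0299 -0.0262]] [-0.8217  0.237   2.0704  1.1909  1.9229 -0.7819]
33760 [-0.0338 -0.032  -0.048 ] [0.0167 0.032  0.0087]
8440 [-0.9983 -0.0081  0.0572] [0.0221 0.0178 0.0013] world n [-0.0266  0.0411 -0.9988]
```

View pics/w8.png

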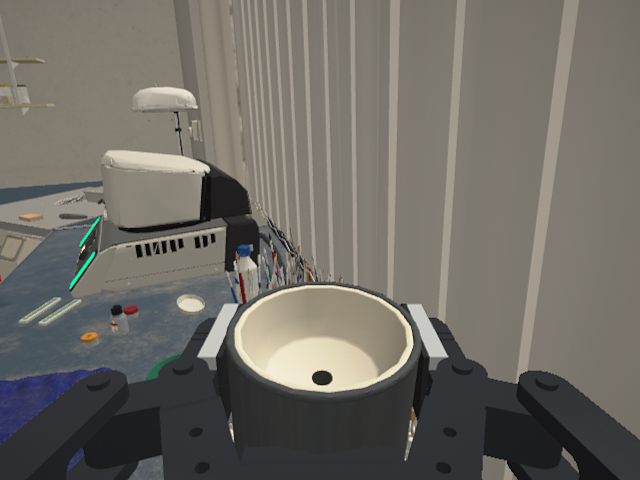

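The ring is held with its hollow up, sprue hole at (321,378), and the rim is within about 3° of level. I'll let it settle and check the bottle and the other ring.

```bash
python3 -m inch '[0,0,0,0,0,0,0,0,0,0,0,0,0,0,0,0,0,0,0,0,0,0,0,0,0,0,0,0,0,0,0,0,0,0,0,0]'; python3 - <<'E'
from h import *
im,d,P=cloud('top')
print('left ring',fitring(P,np.array([.4945,.2]),.042))
im,d,P=cloud('scene')
print('left ring sc',fitring(P,np.array([.4897,.2]),.042))
for r in recognise('scene','liquid_bottle')[:2]: print(r['conf'],r['box'],P[int(r['box'][1]),int(r['box'][0])])
q=P[(P[...,2]>.06)&(P[...,2]<.1)&(np.abs(P[...,0]-.455)<.03)&(np.abs(P[...,1]+.278)<.03)];print('cap',len(q),q.mean(0),q.max(0))
print(np.abs(pose()[2]['joint_velocities']).max())
E
```

```text
clock: 25.15
tool_pos: [0.4494, -0.0289, 0.3953]
orientation: [-0.42, 0.583, 0.413, 0.56]
contact_force: [0.7, -0.6, -4.5]
finger_gap: 0.628
gripper_force: 126.4
left ring (467, array([0.4941, 0.1991]), (61.46289825439453, 53.53797149658203), 79.68151092529297, array([0.0516, 0.058 ]))
left ring sc (660, array([0.4918, 0.1991]), (65.16743469238281, 52.17341995239258), 77.82477569580078, array([0.0508, 0.0584]))
0.73 [354.9, 201.9, 17.1, 28.7] [ 0.4512 -0.2683  0.0519]
cap 106 [ 0.4513 -0.2737  0.0748] [ 0.4654 -0.2626  0.0897]
0.005916717337759174
```

```bash
python3 -c "
from h import *
print(close_job())"
```

```text
the job is handed in; nothing more can be done
None
```

I handed the job in with the right-hand ring held still, hollow up (rim within about 3° of level) and its middle about 0.38 m above the worktop. The bottle stands upright on the slab and the other ring has not moved. On the way the tool hit the back wall (about 70 N at the wrist) and the ring slid about 14 mm in the grip; the verdict was not shown, so I can't say how that is judged.

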